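# Stack puppet cases in the packing corner

## Robot

A 7-joint arm with a two-finger parallel gripper is mounted at the origin on the work surface. World frame = base frame: x ahead of the robot, y to its left, z up, the work surface at z = 0. Lengths are in m, angles in rad, forces in N, time in s.
With the tool pointing down it reaches from about 0.4 to 0.875 m from the base axis. Payload 19.3 kg.
Tool frame: the origin (TCP) lies between the finger pads; the fingertips stand bot.tcp_to_tips ahead of it and the grasp point (between the pads) is the TCP (bot.tcp_to_tips is the distance from the TCP to the fingertips, in m); z points along the fingers, y is the line along which they close (so a half turn about z gives the same grasp; the last joint's range is limited). The gripper opens to 85 mm and grips with 20 to 120 N. Pads are 22 mm wide; open, the fingers measure 114 mm over their backs; the gripper's body (76 mm by 85 mm) begins 54 mm behind the grasp point. The pads swing forward as they close: fully open they stand 13 mm farther back than shut.
Start: joints at [-1.271, 0.521, -0.036, 1.599, 0.021, 1.021, -0.113], TCP at [0.226, 0.583, 0.21] pointing down, gripper open.
Joint ranges: [-2.91, 2.91], [-0.3, 2.13], [-1.5, 1.42], [0.17, 2.43], [-1.26, 4.41], [0.16, 1.93], [-2.52, 2.52]. Speed limits (rad/s): [1.89, 1.89, 2.39, 2.39, 3.01, 3.01, 3.01].

## Interface

Orientations are given as [roll, pitch, yaw] about the fixed x, y, z axes, in that order (R = Rz(yaw) Ry(pitch) Rx(roll)).
In Python, from workcell import telemetry, grab_frame, bot gives the robot as it stands. The module is installed in compiled form; this text tells all that it offers.
- The arm moves only by the shell command python3 -m crank 'ROWS' [FORCE]. ROWS is text: rows parted by semicolons, each of 7 numbers parted by spaces: the finger opening in m, from 0 to 0.0854, then the shift along the tool's x, y, z in m, then the turn, a rotation vector about the tool's x, y, z in degrees. A call has exactly 8 rows; each row shifts and turns the commanded pose from where the row before left it, along the tool's axes as they then stand; what a row does not reach is not made up. A row lasts 1/12 s, in which the tool goes at most 41.7 mm and 7.16 degrees, less where a joint would pass 70% of its speed; a pose out of reach is approached as far as the arm can. A call with a gripper value outside its range is refused whole. The fingers move at their own pace and stop on an object; FORCE is the grip in N (left out, the last holds). Time passes only in rows, so rows that do not move let the fingers close, or fill a call up. It gives the time, the measured TCP pose, the force, the opening and the grip force at its end, in the units of the state.
- telemetry.observe(): the state, without advancing time (a new reading comes with each control period).
- grab_frame(name): name is "scene" or "top" or "wrist"; returns a dict with "pixels" (400x640x3 uint8, red, green, blue), "depth" (400x640 float32, m along the optical axis (not along the pixel's ray), 0 where there is no reading), "vertical_fov" (degrees; the focal length in pixels is half the picture's height over the tangent of half this angle, whatever the lens; pixels are square), "cx", "cy" (the principal point, pixels), "R" (3x3) and "t" (3): a world point X has camera coordinates R X + t; the wrist camera has in their place "hand_eye" (4x4, takes a point from camera to tool coordinates, whose origin is the TCP and whose axes are the flange's). Camera axes: x right, y down, z forward; pixel columns grow to the right and rows downward; lengths in m; the calibration is good to about 2 mm. The wrist camera is an equidistant fisheye: a pixel r from the principal point sees the ray r / f radians off the axis. A picture is of the moment at which its call begins: read the wrist's pose just before it.
- bot.job_done(): hands the job in; it is judged then, once.
The state is a dict: "clock": time; "qpos": joint angles; "qd": joint speeds; "joint_efforts": joint torques, N m; "position": TCP position; "tool_rot": TCP orientation; "force": force on the tool from outside, world axes, zero at the start; "moment": the same for the moment, N m; "grip_width": finger opening in m; "finger_force": force on a finger pad.
Only numpy, scipy, OpenCV 4.12 (cv2) and the standard library are available. Lean on these libraries where they do the work, as an engineer would, in place of code of your own. Each camera call takes 0.05 s, during which the arm holds its last target. There are 200 camera calls.

## Task

First push the case that lies askew on the packing board square and flush into the corner of its two battens. Then stack the other two cases squarely on it, edges in line on all sides, the equally thick one from the table first and the thinner one from the sloping rest on top. Set them down rather than dropping them, keep the bottom case flush in its corner, and leave everything else where it is.

Things in the scene. Friction and masses are not known exactly. Their poses are not given: they have to be found in the camera images.
- corner (a point): Inside corner of the fixed plywood packing board (200 x 260 x 12, its x, y, z), at its upper face, 12 mm above the table. Dark battens 20 wide, rising 24 above the board, run along its +x and +y edges; their inner faces meet at this point. The free area runs 180 towards -x and 240 towards -y. Axes: the board's, z up.
- base_case: Closed wooden case, 64 (its x) x 140 (its y) x 48 tall, about 0.4 kg, lying on the packing board away from the battens, somewhat askew. Origin: centre of its underside. Its long side belongs against the +x batten and its short end against the +y batten.
- middle_case: Closed wooden case of the same size (64 x 140 x 48 tall, x, y, z), about 0.4 kg, lying flat on the table on its own, between the packing board and the sloping rest. Origin: centre of its underside.
- thin_case: Thinner closed wooden case, 64 (its x) x 140 (its y) x 34 tall, about 0.3 kg, lying on the sloping rest, so tipped 30 degrees: its x points down the slope, its y is level, its z is square to the slope. Its long lower side leans on the rest's lip. Origin: centre of its underside.
- sloping_rest: Fixed wooden drying rest, a 200 wide board sloping at 30 degrees, falling towards its +x; the middle of the sloping face is 62 above the table. A lip 12 thick along the lower end stands 8 above the sloping face. Origin: on the table under the middle of the slope.
- head_blank: Bystander, to be left alone: unpainted turned puppet head standing on its neck, 127 tall, 76 diameter (mm). Origin: centre of its underside.
- painted_head: Bystander, to be left alone: the same head painted red with a black cap (mm). Origin: centre of its underside.
- paint_jar: Bystander, to be left alone: white jar with a steel lid, 54 diameter, 65 tall (mm). Origin: centre of its underside.
- chisel: Bystander, to be left alone: chisel with a dark wooden handle, about 190 long, lying (origin under its middle) (mm).
- mallet: Bystander, to be left alone: wooden mallet lying down (mm). Origin: centre of its underside.
- offcut: Bystander, to be left alone: pale wood offcut 90 x 45 x 35 (mm). Origin: centre of its underside.
Things that resemble listed ones, but are neither listed nor needed, are in the scene too. Leave any pink or red look-alike of the thin_case alone.

How it is judged:
By the outcome, as a careful person would: the job done as asked, in the order asked, and still so for the second after the job is handed in, with the robot touching nothing.
It also fails if it takes over 72 s, if anything falls off the work surface, if the arm or the gripper's body presses on something with over 40 N, if the wrist force passes 120 N, or if a joint passes its speed limit or range.

## Working session

There is one attempt and no reset: what is moved stays moved. The work goes in short steps, Python scripts to look and compute and a shell command to move; the robot and the scene stay as the last step left them, time stands still between calls to the robot, and variables do not carry over. Pictures are saved under pics/ and viewed, at most 10 in all, crops included, and the job is handed in when it is done.

```bash
mkdir -p pics; python3 - <<'E'
from workcell import telemetry, grab_frame, bot
import numpy as np, cv2
s=telemetry.observe(); print({k:np.round(v,3).tolist() for k,v in s.items()}, bot.tcp_to_tips)
for n in("top","scene"):
    f=grab_frame(n); np.savez(f"{n}0.npz",**f); cv2.imwrite(f"pics/{n}0.png",f["pixels"][:,:,::-1])
    print(n,f["vertical_fov"],f["cx"],f["cy"],np.round(f["R"],3).tolist(),np.round(f["t"],3).tolist())
E
```

```text
{'clock': 0.0, 'qpos': [-1.271, 0.522, -0.036, 1.6, 0.021, 1.021, -0.113], 'qd': [-0.001, 0.001, 0.0, 0.001, -0.0, 0.001, -0.002], 'joint_efforts': [0.0, -92.711, 1.979, -36.994, 0.018, 0.008, -0.0], 'position': [0.226, 0.582, 0.21], 'tool_rot': [-3.141, 0.0, 2.772], 'force': [-1.166, -0.594, 0.102], 'moment': [0.038, -0.011, 0.027], 'finger_force': 0.0, 'grip_width': 0.085} 0.019
top 51.10192203551121 306.36562015072326 198.34313183060266 [[-0.013, -1.0, 0.023], [-0.997, 0.012, -0.08], [0.08, -0.024, -0.997]] [0.021, 0.489, 1.057]
scene 47.84569550315233 321.04959762985175 195.63208439481977 [[-0.852, 0.523, 0.001], [0.337, 0.55, -0.764], [-0.401, -0.651, -0.645]] [0.418, -0.137, 1.528]
```

View pics/top0.png

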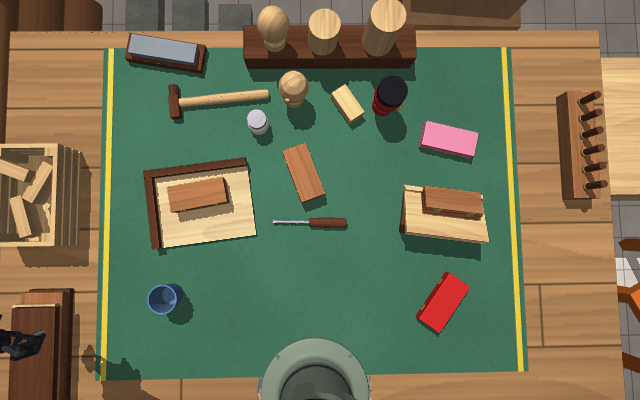

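View pics/scene0.png

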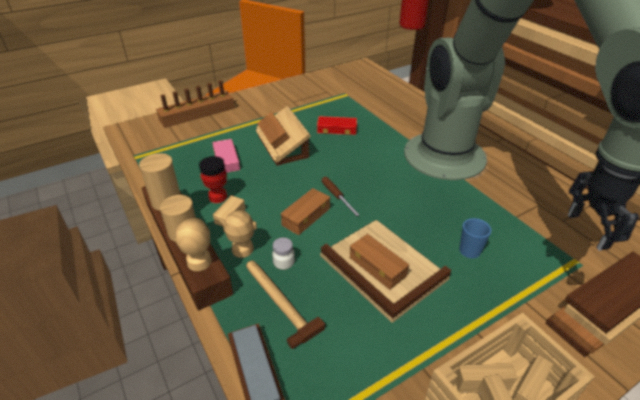

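The top view shows the base case at (198,195) on the board, with battens along its upper (+x) and left (+y) sides. The middle case is at (304,172) and the thin case is on the rest at (453,202). Possible mix-ups are the pink block (449,139), the red block (443,302), the offcut (348,103), and brown items off the table at (40,330). By the description, the three brown ones are the right ones. Next I measure them.

```bash
cat > h.py <<'E'
import numpy as np, cv2
def load(n): return dict(np.load(n))
def cloud(f):
    h,w=f["depth"].shape; fl=h/2/np.tan(np.radians(f["vertical_fov"])/2)
    v,u=np.mgrid[:h,:w]; d=f["depth"]
    P=np.stack([(u-f["cx"])/fl*d,(v-f["cy"])/fl*d,d],-1)
    return (P-f["t"])@f["R"]          # R^T (P-t)
def ray(f,uv,z):
    uv=np.atleast_2d(uv).astype(float); fl=200/np.tan(np.radians(f["vertical_fov"])/2)
    d=np.c_[(uv-[f["cx"],f["cy"]])/fl,np.ones(len(uv))]@f["R"]; o=-f["R"].T@f["t"]
    return o+d*((z-o[2])/d[:,2])[:,None]
def rect(m):
    c=max(cv2.findContours(m.astype(np.uint8),cv2.RETR_EXTERNAL,cv2.CHAIN_APPROX_NONE)[0],key=cv2.contourArea)
    return c[:,0,:]
def fit(XY):
    (c,s,a)=cv2.minAreaRect((XY*1000).astype(np.float32)); b=cv2.boxPoints((c,s,a))
    e=b[1]-b[0]; g=b[2]-b[1]; l=e if np.hypot(*e)>np.hypot(*g) else g
    return np.round(c,1),np.round(sorted(s),1),round(np.degrees(np.arctan2(l[1],l[0]))%180,1)
E
python3 - <<'E'
from h import *
f=load("top0.npz"); W=cloud(f)
hsv=cv2.cvtColor(f["pixels"],cv2.COLOR_RGB2HSV)
def p(u,v): print((u,v),np.round(W[v,u]*1000,0),hsv[v,u],f["pixels"][v,u])
for q in [(198,195),(304,172),(453,198),(450,213),(449,139),(443,302),(300,250),(215,230),(200,165),(152,200),(415,225),(480,230),(430,190),(480,195),(420,230)]:p(*q)
for nm,(x0,y0,x1,y1),zl,zh in [("base",(160,170,240,220),.054,.068),("mid",(275,135,335,210),.042,.054),("thin",(415,180,490,222),.05,.2),("pink",(410,115,485,165),.02,.1)]:
    m=np.zeros(f["depth"].shape,bool); m[y0:y1,x0:x1]=1
    m&=(W[...,2]>zl)&(W[...,2]<zh)
    c=rect(m); X=W[c[:,1],c[:,0]]; print(nm,fit(X[:,:2]),np.round(np.median(W[m][:,2])*1000,1),m.sum())
# board & battens
m=(W[...,2]>.028)&(W[...,2]<.042); m[:,:135]=0; m[:,262:]=0;m[:150]=0;m[255:]=0
m&=hsv[...,2]<110
c=rect(m); print("battens",fit(W[c[:,1],c[:,0],:2]),m.sum())
E
```

```text
(198, 195) [497. 283.  60.] [ 12 146 190] [190 125  81]
(304, 172) [554.  21.  46.] [ 12 144 196] [196 131  85]
(453, 198) [ 481. -342.   82.] [ 13 147 165] [165 110  70]
(450, 213) [ 444. -331.   88.] [ 12 147  92] [92 61 39]
(449, 139) [ 638. -356.   35.] [169 102 240] [240 144 179]
(443, 302) [ 224. -322.   39.] [  0 202 211] [211  46  44]
(300, 250) [356.  33.   2.] [ 74 103 121] [ 72 121  95]
(215, 230) [411. 250.  12.] [ 19  84 233] [233 206 156]
(200, 165) [576. 285.  34.] [ 10 147  92] [92 56 39]
(152, 200) [488. 404.  34.] [ 10 155 102] [102  61  40]
(415, 225) [ 416. -244.   90.] [ 19 103 237] [237 201 141]
(480, 230) [ 402. -404.   83.] [ 18 101 233] [233 197 141]
(430, 190) [ 502. -289.   72.] [ 12 146 159] [159 105  68]
(480, 195) [ 488. -412.   75.] [ 14 132 197] [197 142  95]
(420, 230) [ 404. -253.   97.] [ 17 108 222] [222 181 128]
base (array([499.8, 287.5]), array([ 65., 141.]), np.float32(100.1)) 58.7 1470
mid (array([553.8,  22.5]), array([ 65.3, 140.1]), np.float32(19.7)) 46.9 1392
thin (array([ 468.3, -337.1]), array([ 87.2, 180.7]), np.float32(89.3)) 80.7 2142
pink (array([ 640.3, -358.9]), array([ 67. , 141.1]), np.float32(75.7)) 32.7 1380
battens (array([481.1, 288.1]), array([200.5, 260.7]), np.float32(97.2)) 1488
```

```bash
python3 - <<'E'
import cv2
a=cv2.imread("pics/top0.png")[110:260,130:500]; cv2.imwrite("pics/crop0.png",cv2.resize(a,(800,324),interpolation=cv2.INTER_CUBIC))
E
```

```text
(no output)
```

View pics/crop0.png

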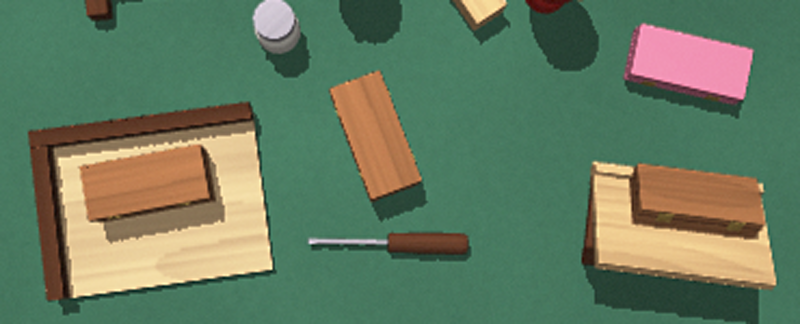

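The crop confirms it: all three wanted cases are brown. The base case is at (145,183) inside the battens, the middle case is at (376,135), and the thin case leans on the rest at (700,195). The pink block is left alone. The measured sizes match those given: 65x141, 65x140, and 200x261 for the board.

The plan is to push the base case with two open fingers towards +x, then towards +y.

```bash
cat > go.py <<'E'
# prints shift/turn from measured pose to target: x y z(mm) heading of tool y(deg) [tool z dir x y z]
import sys, numpy as np
from workcell import telemetry
from scipy.spatial.transform import Rotation as Ro
s=telemetry.observe(); a=list(map(float,sys.argv[1:]))
R=Ro.from_euler("xyz",s["tool_rot"])
z=np.array(a[4:7] if len(a)>4 else [0,0,-1.]); z/=np.linalg.norm(z)
y=np.array([np.cos(np.radians(a[3])),np.sin(np.radians(a[3])),0]); y-=z*(y@z); y/=np.linalg.norm(y)
def T(y): return Ro.from_matrix(np.c_[np.cross(y,z),y,z])
G=min((T(y),T(-y)),key=lambda g:(R.inv()*g).magnitude())
d=np.array(a[:3])-np.array(s["position"])*1000
print("turn deg",np.round((R.inv()*G).as_rotvec(degrees=True),1),"shift now-axes mm",np.round(R.inv().apply(d),1),"shift target-axes mm",np.round(G.inv().apply(d),1),"q",np.round(s["qpos"],2),"t",round(s["clock"],2))
E
python3 go.py 438 280 150 97.2
python3 - <<'E'
from h import *
f=load("top0.npz"); W=cloud(f)
P=W[185:212,428:480].reshape(-1,3); hsv=cv2.cvtColor(f["pixels"],cv2.COLOR_RGB2HSV)
def plane(P):
    for _ in range(5):
        c=P.mean(0); n=np.linalg.svd(P-c)[2][2]; n*=np.sign(n[2]); P=P[abs((P-c)@n)<.003]
    return c,n,len(P)
for nm,sl in (("thin",np.s_[188:206,430:478]),("slope",np.s_[217:234,408:480])):
    P=W[sl].reshape(-1,3); P=P[P[:,2]>.04]; c,n,k=plane(P)
    print(nm,np.round(c*1000),np.round(n,3),"tilt",np.degrees(np.arccos(n[2])),"fall dir",np.degrees(np.arctan2(n[1],n[0])),k)
    if nm=="thin":
        sub=(abs((W-c)@n)<.003); m=np.zeros_like(sub); m[178:225,415:490]=sub[178:225,415:490]
        ct=rect(m); X=W[ct[:,1],ct[:,0]]
        h=np.array([n[0],n[1],0]);h/=np.linalg.norm(h); ey=np.cross([0,0,1],h); ex=np.cross(ey,n)
        Q=np.c_[(X-c)@ex,(X-c)@ey]; r=fit(Q); print(r); cc=c+ex*r[0][0]/1e3+ey*r[0][1]/1e3; print("top centre",cc*1000,"ex",ex,"ey",ey)
E
```

```text
turn deg [ -0.1  -0.  -28.4] shift now-axes mm [-307.2 -205.2   60.2] shift target-axes mm [-172.6 -326.6   60. ] q [-1.27  0.52 -0.04  1.6   0.02  1.02 -0.11] t 0.1
thin [ 483. -341.   81.] [ 0.745 -0.074  0.663] tilt 48.444593029723585 fall dir -5.712686977788185 121
(array([-0.1,  0.1]), array([ 45.6, 140.6]), np.float32(84.1))
top centre [ 482.73216857 -341.36608559   81.52427663] ex [ 0.66004954 -0.06602932 -0.74831459] ey [ 0.09954008  0.99503355 -0.        ]
slope [ 415. -316.   83.] [ 0.676 -0.064  0.735] tilt 42.73403099435282 fall dir -5.418441369704658 211
```

```bash
python3 -m crank '0.085 0 0 0.015 0 0 -7.1;0.085 0 0 0.015 0 0 -7.1;0.085 0 0 0.015 0 0 -7.1;0.085 0 0 0.015 0 0 -7.1;0.085 -0.0175 -0.033 0 0 0 0;0.085 -0.0175 -0.033 0 0 0 0;0.085 -0.0175 -0.033 0 0 0 0;0.085 -0.0175 -0.033 0 0 0 0' 40
python3 -m crank '0.085 -0.0175 -0.033 0 0 0 0;0.085 -0.0175 -0.033 0 0 0 0;0.085 -0.0175 -0.033 0 0 0 0;0.085 -0.0175 -0.033 0 0 0 0;0.085 -0.0175 -0.033 0 0 0 0;0.085 -0.0175 -0.033 0 0 0 0;0.085 0 0 0 0 0 0;0.085 0 0 0 0 0 0'
python3 go.py 438 280 42 97.2
```

```text
clock: 0.77
position: [0.3125, 0.4589, 0.1501]
tool_rot: [-3.141, -0.0, -3.015]
force: [0.7, 0.4, -0.7]
grip_width: 0.0848
finger_force: 0.0
clock: 1.43
position: [0.442, 0.2753, 0.1503]
tool_rot: [-3.141, -0.0, -3.02]
force: [-0.4, 0.3, 0.7]
grip_width: 0.0848
finger_force: 0.0
turn deg [-0.  -0.  -0.2] shift now-axes mm [  3.4   5.2 108.3] shift target-axes mm [  3.4   5.1 108.3] q [-0.58  0.44 -0.13  1.93  0.08  0.78  0.95] t 1.43
```

```bash
python3 -m crank '0.085 0.004 0.005 0.018 0 0 0;0.085 0 0 0.018 0 0 0;0.085 0 0 0.018 0 0 0;0.085 0 0 0.018 0 0 0;0.085 0 0 0.018 0 0 0;0.085 0 0 0.018 0 0 0;0.085 0 0 0 0 0 0;0.085 0 0 0 0 0 0'
python3 -m crank '0.085 -0.005 0 0 0 0 0;0.085 -0.005 0 0 0 0 0;0.085 -0.005 0 0 0 0 0;0.085 -0.005 0 0 0 0 0;0.085 -0.005 0 0 0 0 0;0.085 -0.005 0 0 0 0 0;0.085 -0.005 0 0 0 0 0;0.085 -0.005 0 0 0 0 0'
python3 -m crank '0.085 -0.0015 0 0 0 0 0;0.085 -0.0015 0 0 0 0 0;0.085 -0.001 0 0 0 0 0;0.085 -0.001 0 0 0 0 0;0.085 -0.001 0 0 0 0 0;0.085 0 0 0 0 0 0;0.085 0 0 0 0 0 0;0.085 0 0 0 0 0 0'; python3 go.py 486.2 286 42 97.2
```

```text
clock: 2.1
position: [0.4354, 0.2823, 0.0421]
tool_rot: [-3.141, -0.002, -3.014]
force: [0.9, 0.3, 0.7]
grip_width: 0.0849
finger_force: 0.0
clock: 2.77
position: [0.4766, 0.2868, 0.0425]
tool_rot: [-3.142, 0.0, -3.016]
force: [0.2, -0.4, 0.9]
grip_width: 0.0849
finger_force: 0.0
clock: 3.43
position: [0.4819, 0.2875, 0.0425]
tool_rot: [-3.142, -0.0, -3.016]
force: [-0.6, 0.1, -0.6]
grip_width: 0.0847
finger_force: 0.0
turn deg [-0. -0.  0.] shift now-axes mm [-4.1 -2.1  0.5] shift target-axes mm [-4.1 -2.1  0.5] q [-0.57  0.66 -0.11  1.89  0.12  0.6   0.95] t 3.43
```

```bash
for i in 1 2 3; do python3 -m crank '0.085 -0.001 0 0 0 0 0;0.085 -0.001 0 0 0 0 0;0.085 -0.001 0 0 0 0 0;0.085 -0.001 0 0 0 0 0;0.085 -0.001 0 0 0 0 0;0.085 0 0 0 0 0 0;0.085 0 0 0 0 0 0;0.085 0 0 0 0 0 0' | egrep 'pos|rot|^force'; done
python3 - <<'E'
from workcell import grab_frame
import cv2,numpy as np
f=grab_frame("top"); np.savez("top1.npz",**f)
g=grab_frame("wrist"); np.savez("w1.npz",**g)
cv2.imwrite("pics/a1.png",np.hstack([cv2.resize(f["pixels"][130:280,110:310],(400,300)),cv2.resize(g["pixels"],(400,250))[:, :][np.r_[0:250,[249]*50]]])[:,:,::-1])
E
```

```text
position: [0.4869, 0.2882, 0.0425]
tool_rot: [-3.142, -0.0, -3.016]
force: [0.0, -0.2, -0.4]
position: [0.4919, 0.2888, 0.0425]
tool_rot: [-3.142, -0.0, -3.016]
force: [-0.2, 0.5, -0.3]
position: [0.4968, 0.2894, 0.0425]
tool_rot: [-3.142, -0.0, -3.016]
force: [-0.4, -0.7, -0.1]
```

View pics/a1.png

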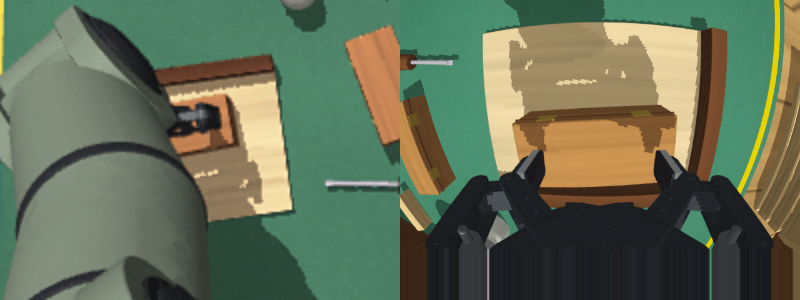

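The left panel (top view) shows the gripper over the case region at (205,120). The right panel (wrist) shows the case between px (515,110) and (675,190), with the fingertips at (540,160) and (660,160). That looks odd, so I check the geometry in numbers.

```bash
cat >> h.py <<'E'
from scipy.spatial.transform import Rotation as Ro
def wcloud(g,pos,rot):
    h,w=g["depth"].shape; fl=h/2/np.tan(np.radians(g["vertical_fov"])/2)
    v,u=np.mgrid[:h,:w]; x=(u-g["cx"])/fl; y=(v-g["cy"])/fl; r=np.hypot(x,y)+1e-9
    d=g["depth"]; k=np.tan(np.minimum(r,1.5))/r
    P=np.stack([x*k*d,y*k*d,d],-1)
    H=g["hand_eye"]; P=P@H[:3,:3].T+H[:3,3]
    W=P@Ro.from_euler("xyz",rot).as_matrix().T+pos; W[d<=0]=np.nan
    W[r>1.4]=np.nan
    return W
def cam_rays(g,uv,pos,rot,z):
    fl=200/np.tan(np.radians(g["vertical_fov"])/2); q=(np.atleast_2d(uv)-[g["cx"],g["cy"]])/fl; r=np.hypot(*q.T)[:,None]+1e-9
    D=np.c_[q/r*np.sin(r),np.cos(r)]; H=g["hand_eye"]; M=Ro.from_euler("xyz",rot).as_matrix()
    D=D@H[:3,:3].T@M.T; o=M@H[:3,3]+pos
    return o+D*((z-o[2])/D[:,2])[:,None]
E
python3 - <<'E'
from h import *
from workcell import telemetry
s=telemetry.observe(); g=load("w1.npz"); print(g["hand_eye"].round(3).tolist(),g["vertical_fov"])
W=wcloud(g,s["position"],s["tool_rot"])
for u,v in [(595-400,140),(640-400,140),(595-400,110),(538-400,158),(662-400,158),(595-400,184),(595-400,195),(600-400,50),(713-400,150)]:
    U,V=int(u*1.6),int(v*1.6); print((u+400,v),np.round(W[V,U]*1000))
f=load("top1.npz"); w=cloud(f)
for u,v in [(205,140),(230,120),(180,140),(240,160),(200,115),(215,105)]:
    U,V=110+u//2,130+v//2; print("top",(u,v),np.round(w[V,U]*1000))
E
```

```text
[[-0.0, -0.963, -0.27, 0.07], [1.0, -0.0, -0.0, 0.0], [0.0, -0.27, 0.963, -0.164], [0.0, 0.0, 0.0, 1.0]] 65.70646984690485
(595, 140) [485. 285.  60.]
(640, 140) [481. 322.  59.]
(595, 110) [468. 282.  27.]
(538, 158) [491. 246.  91.]
(662, 158) [480. 330.  93.]
(595, 184) [527. 290.  61.]
(595, 195) [561. 293.  34.]
(600, 50) [410. 279.  13.]
(713, 150) [493. 414.  36.]
top (205, 140) [484. 249.  59.]
top (230, 120) [509. 218.  53.]
top (180, 140) [485. 278.  61.]
top (240, 160) [462. 212.  10.]
top (200, 115) [503. 229. 182.]
top (215, 105) [ 403.   41. 1092.]
```

```bash
python3 - <<'E'
from h import *
from workcell import telemetry
s=telemetry.observe(); g=load("w1.npz"); 
W=wcloud(g,s["position"],s["tool_rot"])
hs=cv2.cvtColor(g["pixels"],cv2.COLOR_RGB2HSV)
m=(hs[...,2]<80)&(hs[...,1]<90)&np.isfinite(W[...,2]); m[:230]=0
Z=W[...,2][m]; print(m.sum(),np.percentile(Z*1000,[0,1,5,20,50,80]).round())
i=np.argsort(Z)[:400:40]; vv,uu=np.nonzero(m)
for k in i: print(uu[k],vv[k],W[vv[k],uu[k]].round(3))
cv2.imwrite("pics/w1crop.png",cv2.resize(g["pixels"][160:400,100:560],(800,417))[:,:,::-1])
E
```

```text
41879 [-496.   85.  104.  133.  151.  164.]
595 382 [ 1.552  2.04  -0.496]
137 394 [0.667 0.152 0.065]
408 256 [0.488 0.331 0.079]
411 245 [0.482 0.331 0.08 ]
410 252 [0.485 0.331 0.081]
407 279 [0.5   0.333 0.082]
230 280 [0.51  0.248 0.082]
229 279 [0.51  0.248 0.083]
411 253 [0.485 0.331 0.083]
225 255 [0.496 0.246 0.084]
```

View pics/w1crop.png

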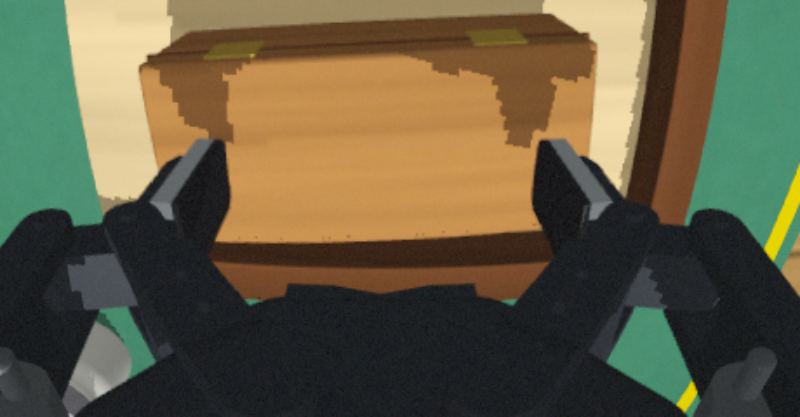

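The crop shows the open fingertips at crop (215,145) and (545,145). By depth they are at z≈80 mm, hovering above the case top (60), although the TCP reads 42. So the real fingers end well behind the reported TCP, and the case has not moved. I back off, close the fingers and measure the tip offset both ways.

```bash
cat > tips.py <<'E'
from h import *
from workcell import telemetry, grab_frame
s=telemetry.observe(); g=grab_frame("wrist"); np.savez("wt.npz",**g)
W=wcloud(g,np.zeros(3),[0,0,0])   # tool coordinates
hs=cv2.cvtColor(g["pixels"],cv2.COLOR_RGB2HSV)
m=np.isfinite(W[...,2])&(abs(W[...,0])<.02)&(abs(W[...,1])<.07)&(hs[...,1]<110)&(hs[...,2]<140)&(W[...,2]>-.12)&(W[...,2]<.05)
for sgn in(-1,1):
    k=m&(W[...,1]*sgn>0); print(sgn,k.sum(),"z pct",np.percentile(W[...,2][k]*1000,[50,90,98,99.5]).round(1),"y",np.percentile(W[...,1][k]*1000,[5,50,95]).round(1))
print(s["grip_width"],s["position"])
E
python3 -m crank '0.085 0.01 0 -0.02 0 0 0;0.085 0.01 0 -0.03 0 0 0;0.085 0.01 0 -0.03 0 0 0;0.085 0.01 0 -0.02 0 0 0;0.085 0.01 0 0 0 0 0;0.085 0.01 0 0 0 0 0;0.085 0.003 0 0 0 0 0;0.085 0 0 0 0 0 0' >/dev/null
python3 tips.py
python3 -m crank '0 0 0 0 0 0 0;0 0 0 0 0 0 0;0 0 0 0 0 0 0;0 0 0 0 0 0 0;0 0 0 0 0 0 0;0 0 0 0 0 0 0;0 0 0 0 0 0 0;0 0 0 0 0 0 0'
python3 tips.py; python3 -c "
import numpy as np,cv2;cv2.imwrite('pics/wt.png',np.load('wt.npz')['pixels'][:,:,::-1])"
```

```text
-1 16276 z pct [-101.4  -66.2  -44.3  -38.4] y [-66.3 -42.5  -3.1]
1 16282 z pct [-101.5  -66.4  -44.2  -38.7] y [ 3.  42.9 66.5]
0.08504951503776936 [0.43338079 0.28127537 0.14173878]
clock: 6.92
position: [0.4344, 0.2815, 0.1425]
tool_rot: [3.142, 0.0, -3.016]
force: [-1.1, 0.3, -0.1]
grip_width: 0.0004
finger_force: 0.0
-1 18667 z pct [-99.8 -70.9 -42.2 -31.7] y [-53.6 -27.9  -1.9]
1 18874 z pct [-99.9 -70.8 -42.3 -31.6] y [ 2.1 28.1 54.1]
0.0003823380975934735 [0.43439067 0.2815319  0.14252104]
```

View pics/wt.png

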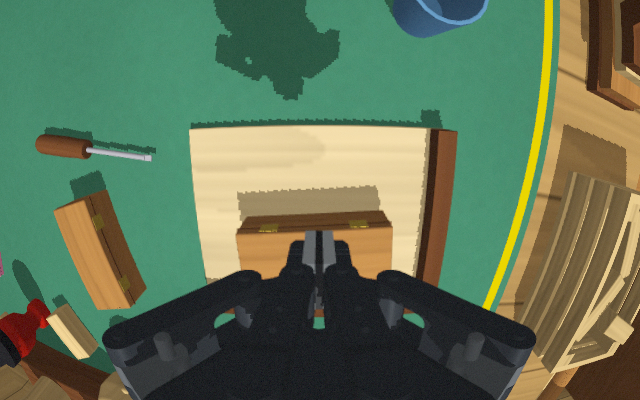

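The image shows the closed fingers at (318,235), with the board and case below undisturbed. The real tips sit about 28 mm (closed) to 38 mm (open) behind the reported TCP, so the grasp point is TCP −46 mm along the tool. I use that from here and watch the force on the way down.

```bash
python3 -m crank '0.085 0 0 0.017 0 0 0;0.085 0 0 0.017 0 0 0;0.085 0 0 0.017 0 0 0;0.085 0 0 0.017 0 0 0;0.085 0 0 0.017 0 0 0;0.085 0 0 0.017 0 0 0;0.085 0 0 0 0 0 0;0.085 0 0 0 0 0 0'
python3 -m crank '0.085 0 0 0.006 0 0 0;0.085 0 0 0.006 0 0 0;0.085 0 0 0.006 0 0 0;0.085 0 0 0.006 0 0 0;0.085 0 0 0.006 0 0 0;0.085 0 0 0.006 0 0 0;0.085 0 0 0.006 0 0 0;0.085 0 0 0.004 0 0 0' |egrep "pos|^force"
python3 -m crank '0.085 -0.005 0 0 0 0 0;0.085 -0.005 0 0 0 0 0;0.085 -0.005 0 0 0 0 0;0.085 -0.005 0 0 0 0 0;0.085 -0.005 0 0 0 0 0;0.085 -0.005 0 0 0 0 0;0.085 -0.005 0 0 0 0 0;0.085 0 0 0 0 0 0' |egrep "pos|^force"; python3 tips.py
```

```text
clock: 7.63
position: [0.4341, 0.2813, 0.0403]
tool_rot: [-3.141, -0.001, -3.016]
force: [0.4, 1.3, -0.1]
grip_width: 0.0852
finger_force: 0.0
position: [0.4342, 0.2814, -0.0064]
force: [0.5, -0.1, 0.9]
position: [0.4699, 0.2859, -0.0054]
force: [-0.2, -0.2, -0.8]
-1 16079 z pct [-101.3  -65.2  -42.9  -36. ] y [-66.5 -42.5  -3.2]
1 16108 z pct [-101.4  -65.   -42.2  -34.4] y [ 3.1 42.9 66.5]
0.08512472700115381 [ 0.46993396  0.28589749 -0.00539613]
```

```bash
cat > case.py <<'E'
# wrist look: near edge & ends of brown top in band of height (mm): zlo zhi ; prints rectangle
import sys
from h import *
from workcell import telemetry, grab_frame
def look(zl,zh,c=None,rad=.12):
    s=telemetry.observe(); g=grab_frame("wrist"); np.savez("wc.npz",**g,pos=s["position"],rot=s["tool_rot"])
    W=wcloud(g,s["position"],s["tool_rot"]); hs=cv2.cvtColor(g["pixels"],cv2.COLOR_RGB2HSV)
    m=(W[...,2]>zl/1e3)&(W[...,2]<zh/1e3)&(hs[...,0]<17)&(hs[...,1]>100)
    if c is not None: m&=np.hypot(W[...,0]-c[0]/1e3,W[...,1]-c[1]/1e3)<rad
    ct=rect(m); X=cam_rays(g,ct,s["position"],s["tool_rot"],np.median(W[...,2][m]))
    return fit(X[:,:2]),m.sum(),round(float(np.median(W[...,2][m])*1000),1)
if __name__=="__main__": print(look(*map(float,sys.argv[1:3]),c=list(map(float,sys.argv[3:5]))))
E
python3 case.py 54 66 510 295
```

```text
((array([482.1, 287.6]), array([14.9, 77.4]), np.float32(97.1)), np.int64(3415), 59.8)
```

The push now works (case edge at 474.6, moved about 7 mm). I carry on.

```bash
python3 -m crank '0.085 -0.0025 0 0 0 0 0;0.085 -0.0025 0 0 0 0 0;0.085 -0.0025 0 0 0 0 0;0.085 -0.0025 0 0 0 0 0;0.085 -0.0025 0 0 0 0 0;0.085 -0.0025 0 0 0 0 0;0.085 -0.0025 0 0 0 0 0;0.085 -0.002 0 0 0 0 0' |egrep "pos|^force"
for i in 1 2 ; do python3 -m crank '0.085 -0.001 0 0 0 0 0;0.085 -0.001 0 0 0 0 0;0.085 -0.001 0 0 0 0 0;0.085 -0.001 0 0 0 0 0;0.085 0 0 0 0 0 0;0.085 0 0 0 0 0 0;0.085 0 0 0 0 0 0;0.085 0 0 0 0 0 0' | egrep 'pos|^force'; done; python3 case.py 54 66 510 295
```

```text
position: [0.4864, 0.288, -0.0057]
force: [-26.7, -2.9, 22.4]
position: [0.4861, 0.2878, -0.0059]
force: [-42.3, -5.1, 33.3]
position: [0.4859, 0.2877, -0.006]
force: [-70.2, -9.8, 56.7]
((array([498.4, 289.7]), array([15. , 76.7]), np.float32(97.6)), np.int64(3578), 59.9)
```

```bash
python3 -m crank '0.085 0.004 0 0 0 0 0;0.085 0.004 0 0 0 0 0;0.085 0.004 0 0 0 0 0;0.085 0.005 0 0 0 0 0;0.085 0.005 0 -0.02 0 0 0;0.085 0.005 0 -0.04 0 0 0;0.085 0.005 0 -0.04 0 0 0;0.085 0.005 0 -0.04 0 0 0' |egrep "pos|^force"
python3 -m crank '0.085 0.01 0 -0.03 0 0 0;0.085 0.01 0 -0.03 0 0 0;0.085 0.01 0 -0.03 0 0 0;0.085 0.01 0 -0.03 0 0 0;0.085 0.01 0 0 0 0 0;0.085 0.01 0 0 0 0 0;0.085 0 0 0 0 0 0;0.085 0 0 0 0 0 0' |egrep "pos|^force"
python3 case.py 54 66 510 295; cat > bat.py <<'E'
from h import *
g=load("wc.npz"); W=wcloud(g,g["pos"],g["rot"]); hs=cv2.cvtColor(g["pixels"],cv2.COLOR_RGB2HSV)
a=np.radians(7.2); o=np.array([481.1,288.1])/1e3; ux=np.array([np.cos(a),np.sin(a)]); uy=np.array([-ux[1],ux[0]])
D=W[...,:2]-o; X=D@ux*1000; Y=D@uy*1000
print("board frame: battens inner faces should be x=80,y=110")
m=(W[...,2]>.030)&(W[...,2]<.042)&(abs(X)<130)&(abs(Y)<160)&(hs[...,0]<17)&(hs[...,1]>100)
for nm,k,q in (("+x batten",m&(X>60)&(Y<90),X),("+y batten",m&(Y>90)&(X<60),Y)):
    if k.sum()>20: print(nm,k.sum(),np.percentile(q[k],[2,50,98]).round(1))
t=(W[...,2]>.054)&(W[...,2]<.066)&(abs(X)<130)&(abs(Y)<160)&(hs[...,0]<17)&(hs[...,1]>100)
ct=rect(t); P=cam_rays(g,ct,g["pos"],g["rot"],.060)[:,:2]-o
r=fit(np.c_[P@ux,P@uy]); print("case top in board frame (target centre 48,40, ang 90)",r)
E
python3 bat.py; python3 -c "
import numpy as np,cv2;cv2.imwrite('pics/wc2.png',np.load('wc.npz')['pixels'][:,:,::-1])"
```

```text
position: [0.4592, 0.2844, 0.136]
force: [0.3, 0.6, 0.3]
position: [0.3998, 0.2769, 0.2539]
force: [0.1, 0.1, 0.6]
((array([526.3, 288.2]), array([ 66. , 139.5]), np.float32(97.2)), np.int64(3049), 60.4)
board frame: battens inner faces should be x=80,y=110
+x batten 801 [78.2 89.9 96.9]
+y batten 1626 [108.  116.6 127. ]
case top in board frame (target centre 48,40, ang 90) (array([45.1, -5.6]), array([ 66. , 139.6]), np.float32(90.0))
```

View pics/wc2.png

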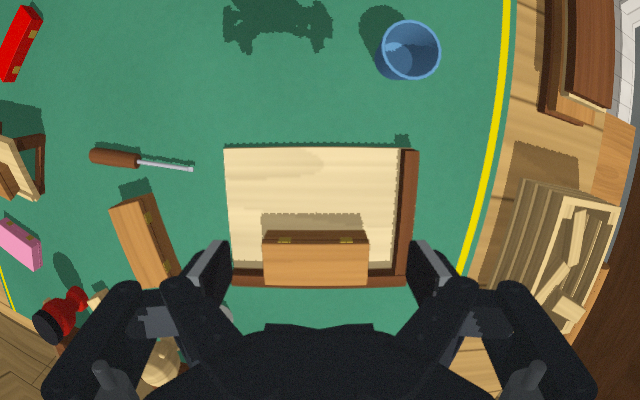

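The case is flush on +x and square (wrist image: case at (262–368, 232–287) along the bottom batten; angle 97.2 = board). Next is the +y push from the −y end with narrow fingers.

```bash
python3 -m crank '0.02 0 0 0 0 0 7;0.02 0 0 0 0 0 7;0.02 0 0 0 0 0 7;0.02 0 0 0 0 0 7;0.02 0 0 0 0 0 7;0.02 0 0 0 0 0 7;0.02 0 0 0 0 0 7;0.02 0 0 0 0 0 7' >/dev/null
python3 -m crank '0.02 0 0 0.01 0 0 7;0.02 0 0 0.01 0 0 7;0.02 0 0 0.01 0 0 7;0.02 0 0 0.01 0 0 7;0.02 0 0 0.01 0 0 6;0.02 0 0 0 0 0 0;0.02 0 0 0 0 0 0;0.02 0 0 0 0 0 0' ;python3 go.py 535.7 191.2 4 7.2
```

```text
clock: 13.83
position: [0.4004, 0.2773, 0.2046]
tool_rot: [-3.141, 0.0, 1.7]
force: [-0.2, -0.1, 0.2]
grip_width: 0.0202
finger_force: 0.0
turn deg [-0.   0.   0.2] shift now-axes mm [-102.8  123.1  200.6] shift target-axes mm [-102.3  123.4  200.6] q [-0.8   0.31  0.09  1.96 -0.04  0.87 -0.56] t 13.83
```

```bash
python3 -m crank '0.02 -0.0206 0.0247 0 0 0 0;0.02 -0.0206 0.0247 0 0 0 0;0.02 -0.0206 0.0247 0 0 0 0;0.02 -0.0206 0.0247 0.02 0 0 0;0.02 -0.0206 0.0247 0.02 0 0 0;0.02 0 0 0.03 0 0 0;0.02 0 0 0.03 0 0 0;0.02 0 0 0.03 0 0 0' |egrep "pos|^force"
python3 -m crank '0.02 0 0 0.014 0 0 0;0.02 0 0 0.01 0 0 0;0.02 0 0 0.01 0 0 0;0.02 0 0 0.01 0 0 0;0.02 0 0 0.01 0 0 0;0.02 0 0 0.01 0 0 0;0.02 0 0 0.006 0 0 0;0.02 0 0 0 0 0 0' |egrep "pos|^force"
python3 go.py 535.7 191.2 4 7.2; python3 tips.py; cp wt.npz wc.npz; python3 case.py 54 66 526 288
```

```text
position: [0.5364, 0.1901, 0.0737]
force: [1.2, 1.0, -0.4]
position: [0.535, 0.1903, 0.0033]
force: [-0.9, -0.2, -0.5]
turn deg [-0.1  0.   0. ] shift now-axes mm [ 0.8  0.8 -0.7] shift target-axes mm [ 0.8  0.8 -0.7] q [-0.51  0.73  0.09  1.89 -0.11  0.53 -0.22] t 15.17
-1 20399 z pct [-100.9  -69.7  -38.   -27.1] y [-57.4 -33.1  -3.9]
1 19854 z pct [-100.3  -68.9  -36.7  -23.5] y [ 3.8 32.  55.2]
0.02021804921649568 [0.53501789 0.19033765 0.00334603]
((array([531.8, 260.5]), array([62.9, 81.5]), np.float32(97.2)), np.int64(31405), 60.5)
```

```bash
python3 -m crank '0.02 0.005 0 0 0 0 0;0.02 0.005 0 0 0 0 0;0.02 0.005 0 0 0 0 0;0.02 0.005 0 0 0 0 0;0.02 0.005 0 0 0 0 0;0.02 0.005 0 0 0 0 0;0.02 0.005 0 0 0 0 0;0.02 0.005 0 0 0 0 0' |egrep "pos|^force"
python3 -m crank '0.02 0.0025 0 0 0 0 0;0.02 0.0025 0 0 0 0 0;0.02 0.0025 0 0 0 0 0;0.02 0.0025 0 0 0 0 0;0.02 0.0025 0 0 0 0 0;0.02 0.0025 0 0 0 0 0;0.02 0.0025 0 0 0 0 0;0.02 0 0 0 0 0 0' |egrep "pos|^force"
python3 -m crank '0.02 0.001 0 0 0 0 0;0.02 0.001 0 0 0 0 0;0.02 0.001 0 0 0 0 0;0.02 0.001 0 0 0 0 0;0.02 0.001 0 0 0 0 0;0.02 0 0 0 0 0 0;0.02 0 0 0 0 0 0;0.02 0 0 0 0 0 0' |egrep "pos|^force"; python3 case.py 54 66 526 318
```

```text
position: [0.5308, 0.2297, 0.0049]
force: [1.0, -7.0, 6.1]
position: [0.5285, 0.2476, 0.0048]
force: [0.7, -2.5, 3.2]
position: [0.5281, 0.2512, 0.0048]
force: [-0.1, -10.5, 6.5]
((array([525.2, 312.7]), array([63., 99.]), np.float32(97.2)), np.int64(39257), 60.5)
```

```bash
for i in 1 2; do python3 -m crank '0.02 0.0006 0 0 0 0 0;0.02 0.0006 0 0 0 0 0;0.02 0.0006 0 0 0 0 0;0.02 0.0006 0 0 0 0 0;0.02 0 0 0 0 0 0;0.02 0 0 0 0 0 0;0.02 0 0 0 0 0 0;0.02 0 0 0 0 0 0' |egrep "pos|^force";done
```

```text
position: [0.528, 0.2512, 0.0048]
force: [1.6, -23.8, 11.9]
position: [0.528, 0.2511, 0.0048]
force: [1.6, -33.8, 16.2]
```

```bash
python3 -m crank '0.02 -0.005 0 0 0 0 0;0.02 -0.01 0 0 0 0 0;0.02 -0.02 0 0 0 0 0;0.02 -0.03 0 -0.02 0 0 0;0.06 -0.03 0 -0.03 0 0 0;0.085 0 0 -0.04 0 0 0;0.085 0 0 -0.04 0 0 0;0.085 0 0 -0.02 0 0 0' |egrep "pos|^force"
python3 -m crank '0.085 -0.02 0 0 0 0 0;0.085 0 0 0 0 0 7;0.085 0 0 0 0 0 7;0.085 0 0 0 0 0 7;0.085 0 0 0 0 0 7;0.085 0 0 0 0 0 7;0.085 0 0 0 0 0 7;0.085 0 0 0 0 0 7' |egrep "pos|^force"
python3 -m crank '0.085 0 0 0 0 0 7;0.085 0 0 0 0 0 7;0.085 0 0 0 0 0 7;0.085 0 0 0 0 0 7;0.085 0 0 0 0 0 0;0.085 0 0 0 0 0 0;0.085 0 0 0 0 0 0;0.085 0 0 0 0 0 0' |egrep "pos|^force"
python3 go.py 553.8 22.5 100 109.7;python3 - <<'E'
from h import *
from workcell import grab_frame
f=grab_frame("top"); np.savez("top2.npz",**f); W=cloud(f)
for nm,(x0,y0,x1,y1),zl,zh in [("base",(150,165,240,220),.050,.068),("mid",(275,135,335,210),.042,.054)]:
    m=np.zeros(f["depth"].shape,bool); m[y0:y1,x0:x1]=1
    m&=(W[...,2]>zl)&(W[...,2]<zh); 
    if m.sum()<100: print(nm,"hidden");continue
    c=rect(m); X=W[c[:,1],c[:,0]]; print(nm,fit(X[:,:2]),np.round(np.median(W[m][:,2])*1000,1),m.sum())
E
```

```text
position: [0.5403, 0.1635, 0.1584]
force: [-0.4, 0.7, 1.1]
position: [0.5414, 0.144, 0.1541]
force: [1.0, 0.2, -0.0]
position: [0.5415, 0.1438, 0.154]
force: [-0.4, -0.8, 0.4]
turn deg [-0.  -0.   0.7] shift now-axes mm [-30.7 118.   54. ] shift target-axes mm [-29.3 118.3  54. ] q [-0.71  0.54  0.49  1.85 -0.33  0.84 -1.27] t 20.65
base (array([518. , 374.7]), array([56. , 66.2]), np.float32(3.9)) 58.8 529
mid (array([554. ,  22.7]), array([ 65.4, 140.5]), np.float32(19.9)) 46.8 1394
```

```bash
python3 -m crank '0.085 -0.006 0.0236 0.01 0 0 0.7;0.085 -0.006 0.0236 0.01 0 0 0;0.085 -0.006 0.0236 0.01 0 0 0;0.085 -0.006 0.0236 0.01 0 0 0;0.085 -0.006 0.0236 0.01 0 0 0;0.085 0 0 0 0 0 0;0.085 0 0 0 0 0 0;0.085 0 0 0 0 0 0' |egrep "pos|^force"
python3 go.py 554 22.6 -22 109.8; python3 case.py 42 54 554 22.6; python3 - <<'E'
from h import *
g=load("wc.npz"); W=wcloud(g,g["pos"],g["rot"]); hs=cv2.cvtColor(g["pixels"],cv2.COLOR_RGB2HSV)
m=(W[...,2]>.042)&(W[...,2]<.054)&(hs[...,0]<17)&(hs[...,1]>100)&(np.hypot(W[...,0]-.554,W[...,1]-.0226)<.1)
M=Ro.from_euler("xyz",g["rot"]).as_matrix(); T=(W-g["pos"])@M   # tool coords
y=T[...,1][m]*1000; x=T[...,0][m]*1000
for a in range(-10,70,15):
    k=(x>a)&(x<a+15); print(a,k.sum(),np.percentile(y[k],[1,99]).round(1) if k.sum() else "")
E
```

```text
position: [0.5531, 0.023, 0.1041]
force: [-1.0, 1.0, -0.1]
turn deg [-0.  -0.  -0.2] shift now-axes mm [  0.7   0.7 126.1] shift target-axes mm [  0.8   0.7 126.1] q [-0.46  0.6   0.44  1.9  -0.37  0.73 -1.03] t 21.37
((array([553.7,  21.9]), array([ 62.9, 138.3]), np.float32(19.7)), np.int64(10432), 48.6)
-10 1103 [-29.3  32. ]
5 1087 [-29.5  32. ]
20 1141 [-29.9  32.3]
35 1310 [-29.5  31.7]
50 1243 [-29.8  31.5]
65 353 [-29.9  31.6]
```

```bash
python3 -m crank '0.085 0.001 0.001 0.02 0 0 0;0.085 0 0 0.02 0 0 0;0.085 0 0 0.02 0 0 0;0.085 0 0 0.02 0 0 0;0.085 0 0 0.015 0 0 0;0.085 0 0 0.012 0 0 0;0.085 0 0 0.009 0 0 0;0.085 0 0 0.007 0 0 0' |egrep "pos|^force"
python3 -m crank '0.085 0 0 0.003 0 0 0;0.085 0 0 0 0 0 0;0.05 0 0 0 0 0 0;0.05 0 0 0 0 0 0;0.05 0 0 0 0 0 0;0.05 0 0 0 0 0 0;0.05 0 0 0 0 0 0;0.05 0 0 0 0 0 0' 40
```

```text
position: [0.5543, 0.0225, -0.0196]
force: [-0.2, -0.5, -0.3]
clock: 22.75
position: [0.5547, 0.0219, -0.0212]
tool_rot: [3.141, -0.001, 0.341]
force: [-1.8, -0.1, 6.6]
grip_width: 0.0635
finger_force: 45.0
```

```bash
cat > base.py <<'E'
from h import *
from workcell import grab_frame
import sys
f=grab_frame("top"); np.savez("top3.npz",**f); W=cloud(f)
a=np.radians(7.2); o=np.array([481.1,288.1])/1e3; ux=np.array([np.cos(a),np.sin(a)]); uy=np.array([-ux[1],ux[0]])
z0=float(sys.argv[1])/1e3
m=np.zeros(f["depth"].shape,bool); m[150:225,135:240]=1
m&=(W[...,2]>z0-.007)&(W[...,2]<z0+.007)
X=ray(f,rect(m),z0)[:,:2]; print("world",fit(X),m.sum()); P=X-o; print("board",fit(np.c_[P@ux,P@uy]))
X=X*1000
E
python3 -m crank '0.05 0 0 -0.01 0 0 0;0.05 0 0 -0.02 0 0 0;0.05 0 0 -0.03 0 0 0;0.05 0 0 -0.03 0 0 0;0.05 0 0 -0.03 0 0 0;0.05 0 0 -0.02 0 0 0;0.05 0 0 -0.01 0 0 0;0.05 0 0 0 0 0 0'; python3 base.py 60
```

```text
clock: 23.42
position: [0.5551, 0.0221, 0.1302]
tool_rot: [3.141, -0.003, 0.341]
force: [1.0, 0.5, -3.9]
grip_width: 0.0634
finger_force: 46.2
world (array([522.7, 331.8]), array([ 65.5, 140.7]), np.float32(97.4)) 1481
board (array([46.8, 38.2]), array([ 65.5, 140.7]), np.float32(90.2))
```

```bash
python3 -m crank '0.05 0 0 0 0 0 -7;0.05 0 0 0 0 0 -7;0.05 0 0 0 0 0 -7;0.05 0 0 0 0 0 -7;0.05 0 0 0 0 0 -7;0.05 0 0 0 0 0 -7;0.05 0 0 0 0 0 -7;0.05 0 0 0 0 0 -7' |egrep "pos|rot"
python3 -m crank '0.05 0 0 0 0 0 -7;0.05 0 0 0 0 0 -7;0.05 0 0 0 0 0 -7;0.05 0 0 0 0 0 -0.7;0.05 0.035 0 0 0 0 0;0.05 0.035 0 0 0 0 0;0.05 0.035 0 0 0 0 0;0.05 0.035 0 0 0 0 0'|egrep "pos|rot"
python3 go.py 522.6 332.5 46 7.2
```

```text
position: [0.5532, 0.0219, 0.1262]
tool_rot: [-3.139, 0.001, 1.324]
position: [0.5356, 0.1621, 0.1268]
tool_rot: [-3.14, -0.0, 1.692]
turn deg [-0.1 -0.  -0.3] shift now-axes mm [170.7   7.9  80.7] shift target-axes mm [170.7   8.5  80.8] q [-0.47  0.53  0.09  1.85 -0.07  0.76 -0.22] t 24.8
```

```bash
python3 -m crank '0.05 0.035 0.0017 0 0 0 -0.3;0.05 0.035 0.0017 0 0 0 0;0.05 0.035 0.0017 0 0 0 0;0.05 0.035 0.0017 0 0 0 0;0.05 0.02 0.0017 0 0 0 0;0.05 0.008 0 0.01 0 0 0;0.05 0 0 0.02 0 0 0;0.05 0 0 0.02 0 0 0' |egrep "pos|rot|^force"
python3 -m crank '0.05 0 0 0.01 0 0 0;0.05 0 0 0.01 0 0 0;0.05 0 0 0 0 0 0;0.05 0 0 0 0 0 0;0.05 0 0 0 0 0 0;0.05 0 0 0 0 0 0;0.05 0 0 0 0 0 0;0.05 0 0 0 0 0 0' |egrep "pos|rot|^force"
python3 go.py 522.6 332.5 38.5 7.2
```

```text
position: [0.5228, 0.3286, 0.0762]
tool_rot: [-3.141, 0.0, 1.699]
force: [-0.4, -0.2, -3.8]
position: [0.5235, 0.3286, 0.0586]
tool_rot: [3.141, -0.0, 1.702]
force: [-0.8, -0.0, -3.8]
turn deg [ 0.  -0.   0.3] shift now-axes mm [ 3.9 -0.4 20.1] shift target-axes mm [ 4.  -0.4 20.1] q [-0.71  0.7   0.08  1.74 -0.08  0.71 -0.46] t 26.13
```

```bash
python3 -m crank '0.05 0.002 0 0 0 0 0.3;0.05 0.002 -0.0004 0 0 0 0;0.05 0 0 0.005 0 0 0;0.05 0 0 0.005 0 0 0;0.05 0 0 0.003 0 0 0;0.05 0 0 0.002 0 0 0;0.05 0 0 0 0 0 0;0.05 0 0 0 0 0 0' |egrep "pos|rot|^force"
python3 -m crank '0.05 0 0 0.001 0 0 0;0.05 0 0 0.001 0 0 0;0.05 0 0 0.0005 0 0 0;0.05 0 0 0.0005 0 0 0;0.05 0 0 0.0005 0 0 0;0.05 0 0 0 0 0 0;0.05 0 0 0 0 0 0;0.05 0 0 0 0 0 0' |egrep "pos|rot|^force"
python3 go.py 522.6 332.5 38.5 7.2
python3 - <<'E'
from workcell import telemetry,grab_frame
import numpy as np,cv2
s=telemetry.observe();g=grab_frame("wrist");np.savez("wp.npz",**g,pos=s["position"],rot=s["tool_rot"])
cv2.imwrite("pics/wp.png",cv2.resize(g["pixels"][120:400,140:500],(720,560))[:,:,::-1])
E
```

```text
position: [0.5223, 0.3323, 0.0428]
tool_rot: [-3.141, 0.0, 1.697]
force: [0.6, -0.5, -4.2]
position: [0.5224, 0.3324, 0.0395]
tool_rot: [3.142, -0.0, 1.697]
force: [1.0, 0.1, -4.5]
turn deg [ 0. -0.  0.] shift now-axes mm [0.1 0.2 1. ] shift target-axes mm [0.1 0.2 1. ] q [-0.71  0.73  0.07  1.74 -0.08  0.68 -0.47] t 27.47
```

View pics/wp.png

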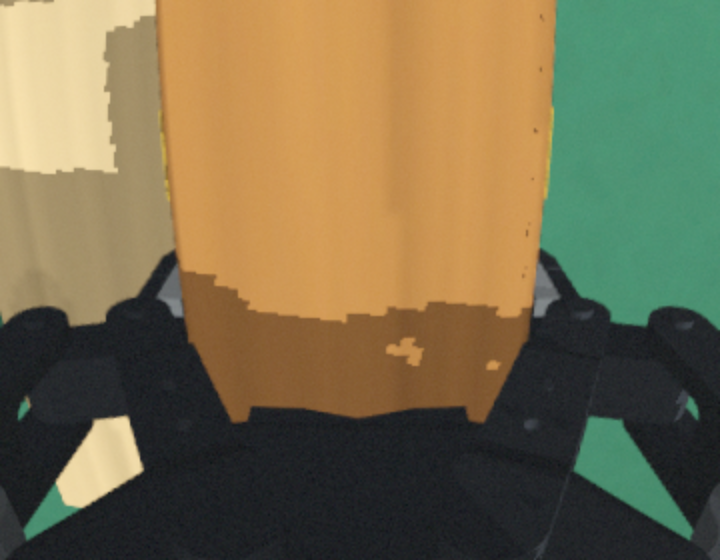

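The image shows the held case filling the middle (160–555 wide), gripped squarely. It hides the base, so I go by force and lower it to contact.

```bash
for i in 1 2 3; do python3 -m crank '0.05 0 0 0.0003 0 0 0;0.05 0 0 0.0003 0 0 0;0.05 0 0 0.0002 0 0 0;0.05 0 0 0.0002 0 0 0;0.05 0 0 0 0 0 0;0.05 0 0 0 0 0 0;0.05 0 0 0 0 0 0;0.05 0 0 0 0 0 0' |egrep "pos|^force"; done
```

```text
position: [0.5224, 0.3324, 0.0388]
force: [-3.5, -1.9, 5.9]
position: [0.5224, 0.3324, 0.0388]
force: [-8.5, -5.1, 23.3]
position: [0.5224, 0.3324, 0.0387]
force: [-13.9, -8.6, 42.3]
```

```bash
python3 -m crank '0.05 0 0 -0.001 0 0 0;0.05 0 0 -0.001 0 0 0;0.05 0 0 0 0 0 0;0.085 0 0 0 0 0 0;0.085 0 0 0 0 0 0;0.085 0 0 0 0 0 0;0.085 0 0 0 0 0 0;0.085 0 0 0 0 0 0' |egrep "pos|^force|grip"
python3 -m crank '0.085 0 0 -0.01 0 0 0;0.085 0 0 -0.02 0 0 0;0.085 0 0 -0.035 0 0 0;0.085 -0.02 0 -0.04 0 0 0;0.085 -0.04 0 -0.02 0 0 0;0.085 -0.04 0 0 0 0 0;0.085 -0.02 0 0 0 0 0;0.085 0 0 0 0 0 0' |egrep "pos|^force|grip"
cat > stk.py <<'E'
# wrist: edges of stacked tops in board frame. args: top heights mm, lowest first
import sys
from h import *
from workcell import telemetry, grab_frame
s=telemetry.observe(); g=grab_frame("wrist"); np.savez("wc.npz",**g,pos=s["position"],rot=s["tool_rot"])
W=wcloud(g,s["position"],s["tool_rot"]); hs=cv2.cvtColor(g["pixels"],cv2.COLOR_RGB2HSV)
a=np.radians(7.2); o=np.array([481.1,288.1])/1e3; ux=np.array([np.cos(a),np.sin(a)]); uy=np.array([-ux[1],ux[0]])
X=(W[...,:2]-o)@ux*1000; Y=(W[...,:2]-o)@uy*1000; Z=W[...,2]*1000
br=(hs[...,0]<17)&(hs[...,1]>100)&(X>-30)&(X<79)&(Y<112)&(Y>-60)
zt=float(sys.argv[1]); t=br&(abs(Z-zt)<5)
print("top: x",np.percentile(X[t],[1,99]).round(1),"y",np.percentile(Y[t],[1,99]).round(1),fit(np.c_[X[t],Y[t]]/1e3),t.sum())
b0=12
for lo,hi in [(14,58),(63,105),(110,zt-3)]:
    if hi>zt: continue
    k=br&(Z>lo)&(Z<hi)&(X>0)&(X<70)&(Y<0); n=br&(Z>lo)&(Z<hi)&(X<40)&(Y>-20)
    print("level",lo,hi,"-y face y:",np.percentile(Y[k],[20,50,80]).round(1) if k.sum()>20 else None,k.sum(),"-x face x:",np.percentile(X[n],[20,50,80]).round(1) if n.sum()>20 else None,n.sum())
m=(Z>30)&(Z<42)&(abs(X)<105)&(abs(Y)<135)&(hs[...,0]<17)&(hs[...,1]>100)&(hs[...,2]<130)
k=m&(X>70)&(Y<-40); n=m&(Y>104)&(X<40)
for q in((X[k]),(Y[n])): print("batten",np.percentile(q,[2,98]).round(1) if len(q)>20 else None)
E
python3 stk.py 108; python3 go.py 455 200 200 7.2
```

```text
position: [0.5224, 0.3324, 0.0383]
force: [0.4, -0.9, -0.7]
grip_width: 0.0849
position: [0.5382, 0.2119, 0.1609]
force: [0.6, 0.3, -0.7]
grip_width: 0.0853
top: x [14.3 76.5] y [-30.   64.5] (array([45.5, 17.5]), array([64.2, 97. ]), np.float32(90.2)) 8592
level 14 58 -y face y: None 0 -x face x: None 0
level 63 105 -y face y: None 0 -x face x: None 0
level 110 105.0 -y face y: None 0 -x face x: None 0
batten [78.8 97.5]
batten None
turn deg [ 0.1  0.  -0.2] shift now-axes mm [ -4.6 -83.8 -39.5] shift target-axes mm [ -4.3 -83.9 -39.4] q [-0.56  0.51  0.1   1.78 -0.07  0.86 -0.3 ] t 30.9
```

```bash
python3 -m crank '0.085 -0.017 -0.022 -0.01 0 0 0;0.085 -0.017 -0.022 -0.01 0 0 0;0.085 -0.017 -0.022 -0.01 0 0 0;0.085 -0.017 -0.021 -0.01 0 0 0;0.085 0 0 0 0 0 0;0.085 0 0 0 0 0 0;0.085 0 0 0 0 0 0;0.085 0 0 0 0 0 0' |egrep "pos"
python3 stk.py 108; python3 base.py 108; python3 -c "
import numpy as np,cv2;g=np.load('wc.npz');cv2.imwrite('pics/wc3.png',g['pixels'][:,:,::-1])"
```

```text
position: [0.4595, 0.1401, 0.1992]
top: x [13.6 75.2] y [-31.2  25.8] (array([44.7, -1.7]), array([60.1, 63.8]), np.float32(0.4)) 3207
level 14 58 -y face y: [-31.5 -31.  -21.3] 394 -x face x: [14.5 14.9 15.2] 269
level 63 105 -y face y: [-31.4 -30.9 -20.5] 655 -x face x: [13.2 13.5 13.7] 341
level 110 105.0 -y face y: None 0 -x face x: None 0
batten [78.4 97.4]
batten None
world (array([515.2, 378.2]), array([46.8, 65.4]), np.float32(8.0)) 552
board (array([45.1, 85.1]), array([46.8, 65.4]), np.float32(0.8))
```

View pics/wc3.png

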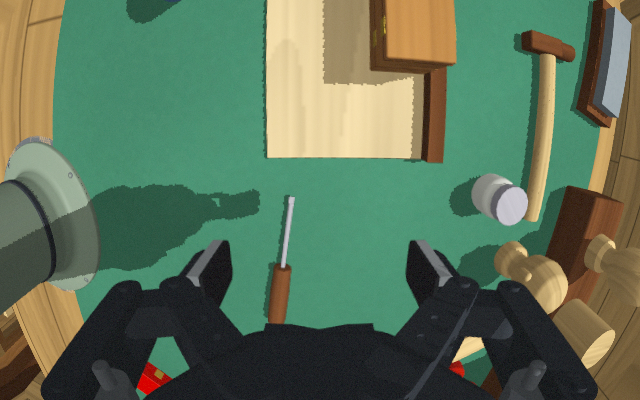

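Base and middle faces line up: the −y faces are at −31.0 and −30.9, the −x faces at 14.9 and 13.5. The picture shows the stack at (415,35) in the corner and the bystanders untouched. Next is the thin case.

```bash
python3 -m crank '0.085 -0.0356 -0.0031 0 0 0 0;0.085 -0.0356 -0.0031 0 0 0 0;0.085 -0.0356 -0.0031 0 0 0 0;0.085 -0.0356 -0.0031 0 0 0 0;0.085 -0.0356 -0.0031 0 0 0 0;0.085 -0.0356 -0.0031 0 0 0 0;0.085 -0.0356 -0.0031 0 0 0 0;0.085 -0.0356 -0.0031 0 0 0 0' |egrep "pos"
python3 -m crank '0.085 -0.0356 -0.0031 0 0 0 0;0.085 -0.0356 -0.0031 0 0 0 0;0.085 -0.0356 -0.0031 0 0 0 0;0.085 -0.0356 -0.0031 0 0 0 0;0.085 -0.0356 -0.0031 0 0 0 0;0.085 -0.0356 -0.0031 0 0 0 6;0.085 0 0 0 0 0 6.5;0.085 0 0 0 0 0 0' |egrep "pos|rot"
cat > thin.py <<'E'
from h import *
from workcell import telemetry, grab_frame
s=telemetry.observe(); g=grab_frame("wrist"); np.savez("wth.npz",**g,pos=s["position"],rot=s["tool_rot"])
W=wcloud(g,s["position"],s["tool_rot"]); hs=cv2.cvtColor(g["pixels"],cv2.COLOR_RGB2HSV)
near=(np.hypot(W[...,0]-.47,W[...,1]+.337)<.16)&(W[...,2]>.015)&(W[...,2]<.14)
br=near&(hs[...,0]<17)&(hs[...,1]>115); pale=near&(hs[...,0]>14)&(hs[...,0]<25)&(hs[...,2]>150)&(hs[...,1]<120)
rng=np.random.default_rng(0)
def plane(P,tol=.0025):
    best=0
    for _ in range(400):
        a,b,c=P[rng.choice(len(P),3,False)]; n=np.cross(b-a,c-a); l=np.linalg.norm(n)
        if l<1e-5: continue
        n/=l; 
        if abs(n[2])<.7: continue
        k=abs((P-a)@n)<tol
        if k.sum()>best: best=k.sum(); K=k
    c=P[K].mean(0); n=np.linalg.svd(P[K]-c)[2][2]; n*=np.sign(n[2]); return c,n,best
for nm,m in(("slope",pale),("thin",br)):
    P=W[m]; c,n,b=plane(P); print(nm,len(P),b,"c",(c*1000).round(1),"n",n.round(3),"tilt",np.degrees(np.arccos(n[2])).round(1),"fall",np.degrees(np.arctan2(n[1],n[0])).round(1))
    if nm=="slope": cs,ns=c,n
print("thickness",((c-cs)@ns*1000).round(1))
sel=br&(abs((W-c)@n)<.003); u8=cv2.morphologyEx(sel.astype(np.uint8),cv2.MORPH_OPEN,np.ones((3,3))); ct=rect(u8)
h=np.array([n[0],n[1],0]);h/=np.linalg.norm(h); ey=np.cross([0,0,1],h); ex=np.cross(ey,n)
X=W[ct[:,1],ct[:,0]]-c; r=fit(np.c_[X@ex,X@ey]); t=c+ex*r[0][0]/1e3+ey*r[0][1]/1e3
print(r,"top centre",(t*1000).round(1),"ex",ex.round(3),"ey",ey.round(3))
E
python3 thin.py; python3 -c "
import numpy as np;print(np.load('wth.npz')['pixels'][230,300:340:10])"
```

```text
position: [0.4704, -0.1482, 0.1991]
position: [0.4782, -0.3626, 0.1984]
tool_rot: [-3.14, 0.0, 1.47]
slope 14273 13735 c [ 422.5 -303.9   81. ] n [ 0.495 -0.068  0.866] tilt 30.0 fall -7.9
thin 8851 7534 c [ 475.3 -340.5   87.1] n [ 0.49  -0.068  0.869] tilt 29.7 fall -7.9
thickness 33.9
(array([ 2. , -2.4]), array([ 61.2, 139.5]), np.float32(88.6)) top centre [ 476.7 -343.1   86.1] ex [ 0.861 -0.119 -0.495] ey [ 0.137  0.991 -0.   ]
[[119  81  46]
 [187 134  72]
 [180 127  68]
 [187 133  75]]
```

The thin case is clean to read: tilt 30°, thickness 33.9, top 61×139.5. I tilt the tool to its normal and go to a pre-grasp.

```bash
python3 go.py 492.5 -345.3 114 -7.9 -.495 .068 -.866; python3 -c "print()"
```

```text
turn deg [29.9  0.6  2.6] shift now-axes mm [16.7 12.5 84.4] shift target-axes mm [17.4 52.2 67.4] q [ 0.32  0.51  0.33  1.7  -0.19  0.96  0.63] t 33.05
```

```bash
python3 -m crank '0.085 0 0 0 6 0.12 0.5;0.085 0 0 0 6 0.12 0.5;0.085 0 0 0 6 0.12 0.5;0.085 0 0 0 6 0.12 0.5;0.085 0 0 0 6 0.12 0.5;0.085 0 0 0 0 0 0;0.085 0 0 0 0 0 0;0.085 0 0 0 0 0 0' |egrep "pos|rot"
python3 go.py 492.5 -345.3 114 -7.9 -.495 .068 -.866
```

```text
position: [0.4787, -0.3605, 0.1993]
tool_rot: [-2.619, 0.0, 1.437]
turn deg [0.1 0.1 0.2] shift now-axes mm [17.  52.6 68.2] shift target-axes mm [17.1 52.6 68.1] q [ 0.25  0.83  0.4   1.26 -0.07  1.57  0.48] t 33.72
```

```bash
python3 -m crank '0.085 0.0034 0.0105 0.0136 0 0 0;0.085 0.0034 0.0105 0.0136 0 0 0;0.085 0.0034 0.0105 0.0136 0 0 0;0.085 0.0034 0.0105 0.0136 0 0 0;0.085 0.0034 0.0105 0.0136 0 0 0;0.085 0 0 0 0 0 0;0.085 0 0 0 0 0 0;0.085 0 0 0 0 0 0' |egrep "pos|rot"
python3 thin.py; python3 - <<'E'
from h import *
g=load("wth.npz"); W=wcloud(g,np.zeros(3),[0,0,0]); hs=cv2.cvtColor(g["pixels"],cv2.COLOR_RGB2HSV)
m=(hs[...,0]<17)&(hs[...,1]>115)&(abs(W[...,2]-np.nanmedian(W[215:245,310:330,2]))<.006)&(abs(W[...,0])<.15)&(abs(W[...,1])<.05)
print("top z in tool",np.median(W[m][:,2])); x=W[m][:,0]*1000;y=W[m][:,1]*1000; print("x",np.percentile(x,[.5,99.5]).round(1))
for a in range(-20,70,15):
    k=(x>a)&(x<a+15); print(a,k.sum(),np.percentile(y[k],[1,99]).round(1) if k.sum() else "")
E
python3 go.py 448 -339.2 35.9 -7.9 -.495 .068 -.866
```

```text
position: [0.4923, -0.3462, 0.1149]
tool_rot: [-2.618, 0.002, 1.434]
slope 21890 19252 c [ 436.7 -292.7   73.8] n [ 0.496 -0.068  0.866] tilt 30.0 fall -7.9
thin 15327 15279 c [ 478.5 -339.8   85.4] n [ 0.496 -0.068  0.866] tilt 30.0 fall -7.8
thickness 34.0
(array([-0.7, -3.2]), array([ 63.5, 138.8]), np.float32(90.0)) top centre [ 477.5 -342.9   85.8] ex [ 0.858 -0.117 -0.5  ] ey [ 0.136  0.991 -0.   ]
top z in tool 0.032781072547148835
x [-66.9  70.2]
-20 1695 [-29.6  32.2]
-5 1645 [-29.3  32.1]
10 1658 [-29.3  32.3]
25 1723 [-29.1  32.3]
40 1772 [-29.4  32.2]
55 1849 [-29.2  32.3]
turn deg [0.  0.1 0. ] shift now-axes mm [ 1.1  0.5 91.1] shift target-axes mm [ 1.   0.6 91.1] q [ 0.24  0.93  0.37  1.3  -0.1   1.45  0.44] t 34.43
```

```bash
python3 -m crank '0.085 0.0014 0.0014 0.014 0 0 0;0.085 0 0 0.014 0 0 0;0.085 0 0 0.014 0 0 0;0.085 0 0 0.014 0 0 0;0.085 0 0 0.012 0 0 0;0.085 0 0 0.010 0 0 0;0.085 0 0 0.008 0 0 0;0.085 0 0 0.005 0 0 0' |egrep "pos|^force"
python3 -m crank '0.085 0 0 0 0 0 0;0.05 0 0 0 0 0 0;0.05 0 0 0 0 0 0;0.05 0 0 0 0 0 0;0.05 0 0 0 0 0 0;0.05 0 0 0 0 0 0;0.05 0 0 0 0 0 0;0.05 0 0 0 0 0 0' 40
```

```text
position: [0.4483, -0.3385, 0.0345]
force: [-1.1, -0.3, 0.4]
clock: 35.77
position: [0.4531, -0.3389, 0.0386]
tool_rot: [-2.626, 0.002, 1.436]
force: [13.7, 7.5, 46.6]
grip_width: 0.0634
finger_force: 70.6
```

```bash
python3 -m crank '0.05 0 0 -0.004 0 0 0;0.05 0 0 -0.008 0 0 0;0.05 0 0 -0.012 0 0 0;0.05 0 0 -0.016 0 0 0;0.05 0 0 -0.02 0 0 0;0.05 0 0 -0.02 0 0 0;0.05 0 0 0 0 0 0;0.05 0 0 0 0 0 0'
cat > held.py <<'E'
from h import *
from workcell import grab_frame
g=grab_frame("wrist"); W=wcloud(g,np.zeros(3),[0,0,0]); hs=cv2.cvtColor(g["pixels"],cv2.COLOR_RGB2HSV); np.savez("wh.npz",**g)
b=(hs[...,0]<17)&(hs[...,1]>115)&(abs(W[...,0])<.1)&(abs(W[...,1])<.045)&(W[...,2]<.0)
m=b&(abs(W[...,0]-.035)<.03); P=W[m]; z0=np.median(P[:,2]); k=b&(abs(W[...,2]-z0)<.008); P=W[k]
A=np.c_[P[:,:2],np.ones(len(P))]; c=np.linalg.lstsq(A,P[:,2],rcond=None)[0]
print("top tilt deg about (x,y slopes)",np.degrees(np.arctan(c[:2])).round(2),"z at 0",(c[2]*1000).round(1),"x range",np.percentile(P[:,0]*1000,[1,99]).round(1),"y",np.percentile(P[:,1]*1000,[1,99]).round(1),k.sum())
x=P[:,0]*1000;y=P[:,1]*1000
for a in (5,20,35,50):
    q=(x>a)&(x<a+15); print(a,np.percentile(y[q],[1,99]).round(1))
E
python3 held.py
```

```text
clock: 36.43
position: [0.4886, -0.3439, 0.1041]
tool_rot: [-2.619, 0.002, 1.434]
force: [-1.1, -0.6, -4.1]
grip_width: 0.0628
finger_force: 45.1
top tilt deg about (x,y slopes) [-0.18  0.66] z at 0 -53.1 x range [-23.9  68.3] y [-32.   29.4] 26942
5 [-32.3  29.5]
20 [-31.9  29.5]
35 [-31.5  29.4]
50 [-31.9  29.5]
```

```bash
python3 -m crank '0.05 0 0 -0.03 0 0 0;0.05 0 0 -0.03 0 0 0;0.05 0 0 -0.01 -6 0 0;0.05 0 0 0 -6 0 0;0.05 0 0 0 -6 0 0;0.05 0 0 0 -6 0 0;0.05 0 0 0 -6 0 0;0.05 0 0 0 0 0 0' |egrep "pos|rot"
python3 go.py 517 150 170 7.2
```

```text
position: [0.5184, -0.3491, 0.1643]
tool_rot: [3.138, 0.001, 1.43]
turn deg [  0.2   0.1 -15.3] shift now-axes mm [493.9 -71.6  -6.6] shift target-axes mm [495.3  61.2  -5.7] q [ 0.29  0.59  0.31  1.66 -0.22  0.92  0.54] t 37.15
```

```bash
python3 -m crank '0.05 0 0 -0.003 0 0 -5.1;0.05 0 0 -0.003 0 0 -5.1;0.05 0 0 0 0 0 -5.1;0.05 0.0354 0.0044 0 0 0 0;0.05 0.0354 0.0044 0 0 0 0;0.05 0.0354 0.0044 0 0 0 0;0.05 0.0354 0.0044 0 0 0 0;0.05 0.0354 0.0044 0 0 0 0' |egrep "pos|rot"
python3 -m crank '0.05 0.0354 0.0044 0 0 0 0;0.05 0.0354 0.0044 0 0 0 0;0.05 0.0354 0.0044 0 0 0 0;0.05 0.0354 0.0044 0 0 0 0;0.05 0.0354 0.0044 0 0 0 0;0.05 0.0354 0.0044 0 0 0 0;0.05 0.0354 0.0044 0 0 0 0;0.05 0.0354 0.0044 0 0 0 0' |egrep "pos|rot"
python3 go.py 523.1 332.5 105 7.2; python3 held.py; python3 base.py 108
```

```text
position: [0.5203, -0.1684, 0.1693]
tool_rot: [-3.138, 0.0, 1.701]
position: [0.5185, 0.1165, 0.1691]
tool_rot: [-3.138, 0.002, 1.701]
turn deg [-0.2  0.1  0.3] shift now-axes mm [213.7  32.8  63.5] shift target-axes mm [213.7  31.6  64.1] q [-0.48  0.43  0.2   1.89 -0.11  0.83 -0.1 ] t 38.48
top tilt deg about (x,y slopes) [-0.15  0.67] z at 0 -53.8 x range [-23.3  68.6] y [-32.   29.4] 29911
5 [-32.2  29.6]
20 [-32.   29.1]
35 [-32.  29.]
50 [-32.   29.6]
world (array([519.6, 344.5]), array([ 65.3, 115. ]), np.float32(97.3)) 1282
board (array([45.3, 51.1]), array([ 65.3, 115. ]), np.float32(90.1))
```

```bash
sed 's/g=grab_frame("wrist")/g=load("wp.npz")/; s/np.savez.*$//' held.py > held2.py; python3 held2.py
python3 -m crank '0.05 0.0305 0.0045 0 0 0 0.3;0.05 0.0305 0.0045 0 0 0 0;0.05 0.0305 0.0045 0 0 0 0;0.05 0.0305 0.0045 0 0 0 0;0.05 0.0305 0.0045 0.01 0 0 0;0.05 0.0305 0.0045 0.01 0 0 0;0.05 0.0305 0.0045 0.015 0 0 0;0.05 0 0 0.015 0 0 0' |egrep "pos|rot"
python3 -m crank '0.05 0 0 0.005 0 0 0;0.05 0 0 0 0 0 0;0.05 0 0 0 0 0 0;0.05 0 0 0 0 0 0;0.05 0 0 0 0 0 0;0.05 0 0 0 0 0 0;0.05 0 0 0 0 0 0;0.05 0 0 0 0 0 0' |egrep "pos|rot|^force"
python3 go.py 523.1 332.5 94 7.2
```

```text
top tilt deg about (x,y slopes) [0.18 0.03] z at 0 -69.8 x range [-10.3  69.6] y [-32.4  29. ] 26099
5 [-32.2  29.5]
20 [-32.5  29.2]
35 [-32.3  29. ]
50 [-32.7  29. ]
position: [0.5222, 0.3372, 0.1178]
tool_rot: [-3.139, -0.001, 1.702]
position: [0.5244, 0.3309, 0.1152]
tool_rot: [3.142, 0.001, 1.696]
force: [0.8, -0.8, -4.3]
turn deg [ 0.  0. -0.] shift now-axes mm [ 1.7 -1.1 21.2] shift target-axes mm [ 1.7 -1.1 21.2] q [-0.77  0.63  0.16  1.7  -0.13  0.82 -0.42] t 39.92
```

```bash
python3 -m crank '0.05 0.0014 -0.0006 0.004 -0.6 0 0;0.05 0.0013 -0.0005 0.004 0 0 0;0.05 0 0 0.005 0 0 0;0.05 0 0 0.004 0 0 0;0.05 0 0 0.003 0 0 0;0.05 0 0 0.003 0 0 0;0.05 0 0 0 0 0 0;0.05 0 0 0 0 0 0' |egrep "pos|rot|^force"
for i in 1 2; do python3 -m crank '0.05 0 0 0.0005 0 0 0;0.05 0 0 0.0005 0 0 0;0.05 0 0 0.0005 0 0 0;0.05 0 0 0 0 0 0;0.05 0 0 0 0 0 0;0.05 0 0 0 0 0 0;0.05 0 0 0 0 0 0;0.05 0 0 0 0 0 0' |egrep "pos|^force"; done; python3 go.py 523 333.5 88 7.2
```

```text
position: [0.523, 0.3334, 0.0916]
tool_rot: [3.132, 0.001, 1.696]
force: [0.5, -0.3, -4.0]
position: [0.523, 0.3336, 0.0903]
force: [-0.5, -0.2, -3.9]
position: [0.5231, 0.3336, 0.0888]
force: [-0.0, -0.2, -1.7]
turn deg [ 0.6  0.1 -0. ] shift now-axes mm [-0.1 -0.1  0.8] shift target-axes mm [-0.1 -0.1  0.8] q [-0.77  0.66  0.15  1.73 -0.13  0.75 -0.43] t 41.92
```

Touching (the weight is partly unloaded). I lower slightly, release, back off and look.

```bash
python3 -m crank '0.05 0 0 0.0004 0 0 0;0.05 0 0 0.0002 0 0 0;0.05 0 0 0 0 0 0;0.05 0 0 0 0 0 0;0.05 0 0 0 0 0 0;0.05 0 0 0 0 0 0;0.05 0 0 0 0 0 0;0.05 0 0 0 0 0 0' |egrep "pos|^force"
python3 -m crank '0.085 0 0 0 0 0 0;0.085 0 0 0 0 0 0;0.085 0 0 0 0 0 0;0.085 0 0 0 0 0 0;0.085 0 0 0 0 0 0;0.085 0 0 -0.005 0 0 0;0.085 0 0 -0.01 0 0 0;0.085 0 0 -0.02 0 0 0' |egrep "pos|^force|grip"
python3 -m crank '0.085 0 0 -0.04 0.6 0 0;0.085 0 0 -0.04 0 0 0;0.085 -0.03 -0.02 -0.02 0 0 0;0.085 -0.04 -0.02 0 0 0 0;0.085 -0.04 -0.02 0 0 0 0;0.085 -0.04 -0.02 0 0 0 0;0.085 -0.03 -0.01 0 0 0 0;0.085 0 0 0 0 0 0' |egrep "pos|^force|grip"
python3 stk.py 142; python3 base.py 142; python3 -c "
import numpy as np,cv2;g=np.load('wc.npz');cv2.imwrite('pics/wc4.png',g['pixels'][:,:,::-1])"
```

```text
position: [0.5231, 0.3336, 0.0887]
force: [-4.1, -1.7, 7.3]
position: [0.5219, 0.333, 0.1227]
force: [-0.3, -0.1, 0.4]
grip_width: 0.0852
position: [0.4575, 0.1465, 0.2249]
force: [0.9, -0.3, 0.5]
grip_width: 0.085
top: x [13.7 75.6] y [-30.9  28.3] (array([45. ,  0.2]), array([63.1, 63.9]), np.float32(179.8)) 3914
level 14 58 -y face y: [-31.6 -30.8 -19.4] 275 -x face x: [14.5 14.8 15.2] 280
level 63 105 -y face y: [-31.5 -30.9 -18.4] 444 -x face x: [13.  13.4 13.7] 377
level 110 139.0 -y face y: [-31.  -30.6 -20. ] 473 -x face x: [13.3 13.6 13.9] 252
batten [78.3 97.3]
batten None
world (array([514.5, 390.9]), array([22.2, 64. ]), np.float32(7.4)) 279
board (array([46. , 97.8]), array([22.2, 64. ]), np.float32(0.2))
```

```bash
python3 - <<'E'
from workcell import grab_frame
import cv2
cv2.imwrite("pics/end.png",grab_frame("scene")["pixels"][:,:,::-1])
E
```

```text
(no output)
```

View pics/end.png

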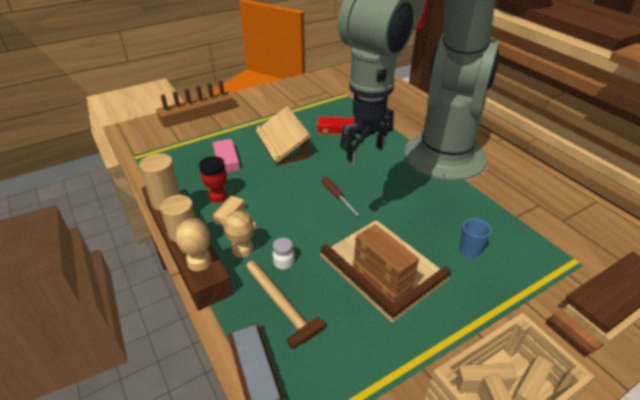

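The scene shows a square three-case stack in the corner at (385,265), the rest empty at (283,135), the bystanders in place, and the arm clear.

```bash
python3 -c "
from workcell import bot; print(bot.job_done())"
```

```text
the job is handed in; nothing more can be done
None
```

The job is handed in: the base case is flush in its corner, with the middle and then the thin case stacked on it, side faces measured within about 1.5 mm, at about 45 s of the 72 s allowed.

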